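# Clamp a damper tube with the torque-limited swing clamp

## Task

Stand the wide steel tube upright in the vee nest of the green clamping fixture. Then turn the clamp lever clockwise until its torque clutch slips, and stop as soon as it does, well before the clutch runs into its dead stop, so that the tube is held home in the vee without being overloaded; let go. Leave the slim tube and the other things on the bench where they are.

Things in the scene. Friction and masses are not known exactly. Their poses are not given: they have to be found in the camera images.
- fixture: fixed green steel plate, 165 x 165 x 15 mm, with a steel vee nest and a swing clamp. Origin on the bench (z = 0) straight below the vee's seat, z up; the plate reaches from -102 to +62 mm in its x and y. Two upright vee walls at 45 degrees stand on its +x side, tops 50 mm above the bench; the vee is open towards -x. Position and yaw vary.
- seat (a point): on the fixture's plate, 15 mm above the bench: where the centre of the underside of the wide tube stands when the tube touches both vee walls. x points into the vee, z up.
- pivot (a point): on the plate, 39 mm towards -x and 58 mm towards -y of the seat in the fixture's frame: foot of the upright axis of the swing clamp. Low on it turns the steel jaw (not reported): an arm 12 mm wide, 65 mm long, 29 to 45 mm above the bench, along the lever's +y. It closes clockwise seen from above, slides the tube home into the vee, and stays where it is left (friction 0.2 N m).
- lever: clamp lever, above the jaw on the same pivot; origin at the pivot point, z up. A bar 12 mm wide, 73 to 83 mm above the bench, leads to a post 100 mm from the axis, at (-20, -98) mm in its x, y. Starts open: its y axis 0.6 to 0.95 rad counter-clockwise of the fixture's. Turned clockwise from above it carries the jaw along (2 N at the post, 0 to 1.5 N in pauses) until the jaw is blocked.
- clutch (a point): top of the 34 mm hub, on the axis, 90 mm above the bench: slip clutch between lever and jaw. With the jaw blocked, resistance climbs to 0.7 N m (7 N at the post, 5 to 6 N in pauses); then the clutch slips: the lever turns on at that steady force while the jaw stands still, up to a rigid dead stop at 0.2 rad of slip. It does not spring back or undo. Right: 0.03 to 0.15 rad of slip.
- lever_post (a point): centre of the top of the lever's post, 120 mm above the bench. The post is an upright black cylinder 16 mm across, free over its upper 37 mm; below it a steel foot 20 mm across. Pushing it clockwise works the lever.
- wide_tube: the work piece: plain steel tube standing upright, outside diameter 40 mm, bore 32 mm, 80 mm high, 0.2 to 0.35 kg; origin at the centre of its underside. In the vee it is pushed home by the jaw's round nose, 37 mm above the bench. The jaw must never press it with more than 30 N.
- nose_zone (a point): point on the fixture beside the vee's mouth where the nose meets the tube. The nose (nose_c1) stands 10 to 30 mm ahead of the arm, 58 mm from the axis, set anew each time and not reported: the lever angle at contact (lever y axis within 0.25 rad of the fixture's y) must be felt. Two tabs 24 mm from the axis, on the jaw (jaw_c2) and above it on the lever (lever_c4), part as the clutch slips.
- slim_tube: bystander: plain steel tube standing upright, 28 mm across, 100 mm high; origin at the centre of its underside. It and the wide tube swap places.
- collar: bystander: flat steel ring 60 mm across, 14 mm high, lying on the bench; origin at the centre of its underside.
- wrench: bystander: open-ended wrench lying on the bench.
- hammer: bystander: hammer lying on the bench.
- oil_can: bystander: metal can, 60 mm across, 130 mm high, standing on the bench.
Mind the look-alikes: they are no part of the job. Leave any pink look-alike of the wide_tube alone.

How it is judged:
By the outcome, as a careful person would: the job done as asked, in the order asked, and still so for the second after the job is handed in, with the robot touching nothing.
It also fails if it takes over 67 s, if anything falls off the work surface, if the arm or the gripper's body presses on something with over 40 N, if the wrist force passes 120 N, or if a joint passes its speed limit or range.

## Robot

A 6-joint arm with a two-finger parallel gripper is mounted at the origin on the work surface. World frame = base frame: x ahead of the robot, y to its left, z up, the work surface at z = 0. Lengths are in m, angles in rad, forces in N, time in s.
With the tool pointing down it reaches from about 0.25 to 0.8 m from the base axis. Payload 3.9 kg.
Tool frame: the origin (TCP) lies at the very end of the fingers, on their centre line; the grasp point (between the pads) lies 19 mm behind it; z points along the fingers, y is the line along which they close (so a half turn about z gives the same grasp; the last joint's range is limited). The gripper opens to 85 mm and grips with 20 to 120 N. Pads are 22 mm wide; open, the fingers measure 114 mm over their backs; the gripper's body (76 mm by 85 mm) begins 54 mm behind the grasp point. The pads swing forward as they close: fully open they stand 13 mm farther back than shut.
Start: joints at [1.33, 0.26, -0.138, 1.173, 0, 1.571], TCP at [0.125, 0.51, 0.197] pointing down, gripper open.
Joint ranges: [-2.78, 2.78], [-0.83, 1.72], [-1.28, 1.37], [-1.9, 2.12], [-1.57, 1.48], [-3.14, 3.14]. Speed limits (rad/s): [2.57, 2.57, 3.14, 3.14, 3.14, 3.14].

## Interface

Orientations are given as a unit quaternion [x, y, z, w].
In Python, from rig import env gives the robot as it stands.
- The arm moves only by the tool carry_out, never from a script. Its argument "deltas" is one flat list of numbers, 5 for each row, row after row: the shift along the tool's x, y, z in m, then the turn about the tool's z in degrees, then the opening, from 0 (shut) to 1 (fully open). In form: [dx, dy, dz, turn, grip, dx, dy, dz, turn, grip, ...]. A call has 1 to 12 rows; each row is the pose to reach, as a shift and turn from the pose commanded when the call began, along the tool's axes at that moment; what a row does not reach only later rows make up. A row lasts 1/12 s, in which the tool goes at most 41.7 mm and 7.16 degrees, less where a joint would pass 70% of its speed; a pose out of reach is approached as far as the arm can. A call with a gripper value outside its range is refused whole. The fingers move at their own pace and stop on an object; the grip force is fixed at half the most. Time passes only in rows, so rows that repeat a pose let the fingers close. It gives the time, the measured TCP pose, the force, the opening and the grip force at its end, in the units of the state.
- env.sense(): the state, without advancing time (a new reading comes with each control period).
- env.snapshot(name): name is "scene" or "top" or "wrist"; returns the picture (384x512x3 uint8, red, green, blue); there is no depth.
- env.get_calibration(name): a dict with "K" (3x3 intrinsics, pixels), "R" (3x3) and "t" (3): a world point X has camera coordinates R X + t. Camera axes: x right, y down, z forward; pixel columns grow to the right and rows downward; lengths in m; the calibration is good to about 2 mm. A picture is of the moment at which its call begins: read the wrist's pose just before it. get_calibration takes no time and is no camera call; for the wrist camera it gives the pose at the moment of the call.
- env.job_done(): hands the job in; it is judged then, once.
Trained networks look in the newest picture that a camera, given by its name, has taken for a name from the list of things; names that differ only in an ending like _2 or _b are one class to them, and where a whole thing is asked for, a point or a joint stands for the part that bears it (a point fixed in the world has none). Each returns a list of dicts, best first, with "score" (0 to 1); they miss things now and then, are a little off and sometimes report something else, mostly with a low value. They report only what shows in the picture. A call takes as long as a camera call. They do not tell look-alikes from the thing itself.
- env.outline_of(target, camera): "region" (384x512 bool, what is visible of it) and "box" ([centre column, centre row, width, height] in pixels, round what is visible of it).
- env.tip_of(target, camera): "pixel" ([column, row] in pixels: a listed point, or the origin of a listed thing).
The state is a dict: "t": time; "joint_pos": joint angles; "joint_vel": joint speeds; "effort": joint torques, N m; "position": TCP position; "eef_rot": TCP orientation; "force": force on the tool from outside, world axes, zero at the start; "ft_torque": the same for the moment, N m; "opening": finger opening in m; "grip_force": force on a finger pad.
Only numpy, scipy, OpenCV 4.12 (cv2) and the standard library are available. Lean on these libraries where they do the work, as an engineer would, in place of code of your own. Each camera call takes 0.05 s, during which the arm holds its last target. There are 200 camera calls.

## Working session

There is one attempt and no reset: what is moved stays moved. The work goes in short steps, Python scripts to look and compute and a tool call to move; the robot and the scene stay as the last step left them, time stands still between calls to the robot, and variables do not carry over. Pictures are saved under pics/ and viewed, at most 10 in all, crops included, and the job is handed in when it is done.

Besides the shell and the picture viewer there is one more tool, called after ">>>" as name(argument=value, ...), one argument or row to a line, values as JSON. carry_out: Moves the arm, as the interface text tells. Its arguments: {"type":"object","properties":{"deltas":{"type":"array"}},"required":["deltas"]}

```bash
mkdir -p pics; ls; cat > h.py <<'E'
import numpy as np, cv2
from rig import env
def ray(cam,px,z,cal=None):
    c=cal or env.get_calibration(cam); K,R,t=map(np.array,(c["K"],c["R"],c["t"]))
    d=R.T@np.linalg.solve(K,[px[0],px[1],1.]); o=-R.T@t
    return o+d*(z-o[2])/d[2]
def proj(cam,X):
    c=env.get_calibration(cam); p=np.array(c["K"])@(np.array(c["R"])@np.array(X)+np.array(c["t"])); return p[:2]/p[2]
def save(name,img): cv2.imwrite("pics/"+name,cv2.cvtColor(img,cv2.COLOR_RGB2BGR))
E
python3 - <<'E'
from h import *
a=env.snapshot("top"); b=env.snapshot("scene")
save("top.png",a); save("scene.png",b)
Z=dict(wide_tube=0,slim_tube=0,seat=.015,pivot=.015,lever_post=.12,clutch=.09,nose_zone=.037,collar=0,fixture=0,oil_can=0)
for cam in("top","scene"):
  for n,z in Z.items():
    for r in env.tip_of(n,cam)[:3]:
      print(cam,n,round(r["score"],2),np.round(r["pixel"]),np.round(ray(cam,r["pixel"],z),3))
s=env.sense();print({k:np.round(v,3) for k,v in s.items()})
E
```

```text
pics
top wide_tube 0.81 [122. 176.] [0.659 0.39  0.   ]
top wide_tube 0.68 [173. 215.] [0.545 0.247 0.   ]
top wide_tube 0.6 [149. 193.] [0.61  0.315 0.   ]
top slim_tube 0.64 [153. 233.] [0.5   0.305 0.   ]
top seat 0.9 [246. 184.] [0.624 0.043 0.015]
top seat 0.61 [179. 153.] [0.717 0.226 0.015]
top seat 0.53 [243. 196.] [0.592 0.052 0.015]
top pivot 0.88 [265. 195.] [ 0.594 -0.008  0.015]
top lever_post 0.69 [292. 162.] [ 0.663 -0.078  0.12 ]
top lever_post 0.58 [394. 234.] [ 0.481 -0.317  0.12 ]
top clutch 0.81 [263. 192.] [ 0.593 -0.004  0.09 ]
top nose_zone 0.8 [244. 191.] [0.603 0.047 0.037]
top nose_zone 0.5 [421. 179.] [ 0.621 -0.42   0.037]
top collar 0.53 [180. 154.] [0.715 0.227 0.   ]
top fixture 0.83 [244. 185.] [0.624 0.05  0.   ]
top fixture 0.33 [290. 163.] [ 0.681 -0.079  0.   ]
top oil_can 0.69 [422. 175.] [ 0.635 -0.438  0.   ]
scene wide_tube 0.76 [321. 189.] [0.606 0.314 0.   ]
scene wide_tube 0.65 [344. 186.] [0.659 0.392 0.   ]
scene wide_tube 0.63 [295. 190.] [0.542 0.239 0.   ]
scene slim_tube 0.64 [297. 177.] [0.484 0.324 0.   ]
scene seat 0.72 [281. 206.] 
[... 353 characters left out ...]
38 [330. 207.] [0.701 0.23  0.   ]
scene fixture 0.83 [275. 213.] [0.586 0.07  0.   ]
scene oil_can 0.76 [168. 298.] [ 0.641 -0.429  0.   ]
scene oil_can 0.46 [263. 209.] [0.538 0.06  0.   ]
{'t': np.float64(1.1), 'joint_pos': array([ 1.33 ,  0.26 , -0.138,  1.173,  0.   ,  1.571]), 'joint_vel': array([ 0.   , -0.   , -0.   ,  0.   , -0.001,  0.003]), 'effort': array([ 0.0000e+00, -4.0563e+01,  2.5424e+01,  1.0000e-03, -0.0000e+00,
       -0.0000e+00]), 'position': array([0.125, 0.51 , 0.197]), 'eef_rot': array([ 0.12 ,  0.993,  0.   , -0.   ]), 'force': array([-0.039,  0.174,  0.219]), 'ft_torque': array([-0.01 , -0.012, -0.068]), 'grip_force': np.float64(0.0), 'opening': np.float64(0.085)}
```

View pics/top.png

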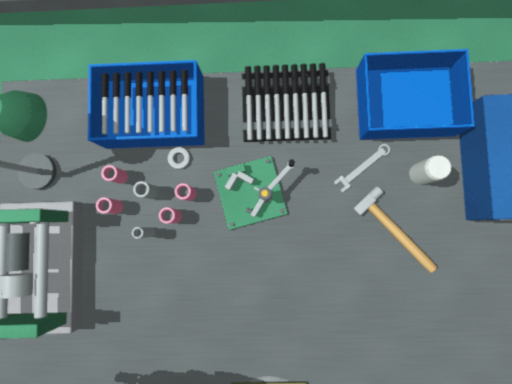

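View pics/scene.png

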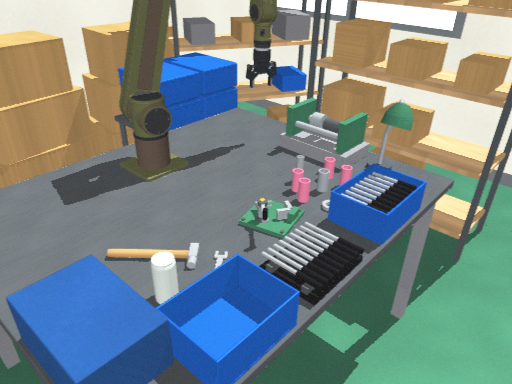

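The top picture shows the green fixture at about (251,192), with its hub at (265,193) and post at (292,162). The grey wide tube is at (145,190) with four pink look-alikes around it, and the slim tube is at (138,232). The scene picture agrees. I'm moving above the wide tube, at about (0.61, 0.315), with the fingers turned along the fixture's y.

>>> carry_out(
  deltas=[-0.02,-0.035,-0.02,-5,0.7,-0.06,-0.06,-0.04,-10,0.7,-0.1,-0.074,-0.05,-15,0.7,-0.14,-0.074,-0.05,-20,0.7,-0.18,-0.074,-0.05,-25,0.7,-0.22,-0.074,-0.05,-30,0.7,-0.26,-0.074,-0.05,-30,0.7,-0.3,-0.074,-0.05,-30,0.7,-0.34,-0.074,-0.05,-30,0.7,-0.38,-0.074,-0.05,-30,0.7,-0.42,-0.074,-0.05,-30,0.7,-0.46,-0.074,-0.05,-30,0.7],
)

```text
t: 2.1
position: [0.5564, 0.3273, 0.2468]
eef_rot: [-0.141, 0.99, 0.0, 0.0]
force: [0.6, 2.3, -0.2]
opening: 0.0597
grip_force: 0.0
```

```bash
cat >> h.py <<'E'
from scipy.spatial.transform import Rotation as Ro
def delta(X,yaw_y=None):
    """tool-frame shift to world X, turn (deg) to bring tool y to angle yaw_y (deg)"""
    s=env.sense(); R=Ro.from_quat(s["eef_rot"]).as_matrix()
    d=R.T@(np.array(X)-s["position"]); a=np.degrees(np.arctan2(R[1,1],R[0,1]))
    tr=None if yaw_y is None else ((a-yaw_y+90)%180-90)
    return np.round(d,4),tr,a
E
python3 - <<'E'
from h import *
s=env.sense();print({k:np.round(s[k],3) for k in("t","position","force","joint_pos")})
a=env.snapshot("wrist");save("w1.png",a)
c=env.get_calibration("wrist");R=np.array(c["R"]);print("cam",-R.T@c["t"])
print(c["K"])
for n,z in dict(wide_tube=0,slim_tube=0,seat=.015,clutch=.09,lever_post=.12,fixture=0).items():
    for r in env.tip_of(n,"wrist")[:4]:
      print(n,round(r["score"],2),np.round(r["pixel"]),np.round(ray("wrist",r["pixel"],z),3))
print(delta([.61,.315,.25],106.6))
E
```

```text
{'t': np.float64(2.1), 'position': array([0.556, 0.327, 0.247]), 'force': array([ 0.578,  2.305, -0.158]), 'joint_pos': array([0.532, 0.466, 0.304, 1.408, 0.   , 0.249])}
cam [0.4833128  0.3014943  0.42060248]
[[322.20492346   0.         253.87926187]
 [  0.         322.20492346 192.49380813]
 [  0.           0.           1.        ]]
wide_tube 0.91 [157. 159.] [0.609 0.204 0.   ]
wide_tube 0.77 [194. 123.] [0.55  0.242 0.   ]
wide_tube 0.73 [283. 226.] [0.658 0.396 0.   ]
wide_tube 0.72 [229. 187.] [0.621 0.307 0.   ]
slim_tube 0.64 [262. 105.] [0.501 0.32  0.   ]
seat 0.64 [ 38. 138.] [0.616 0.059 0.015]
fixture 0.73 [ 45. 134.] [0.612 0.06  0.   ]
(array([-0.0508, -0.0291, -0.0028]), np.float64(-0.33552493311100307), np.float64(106.26447506688899))
```

View pics/w1.png

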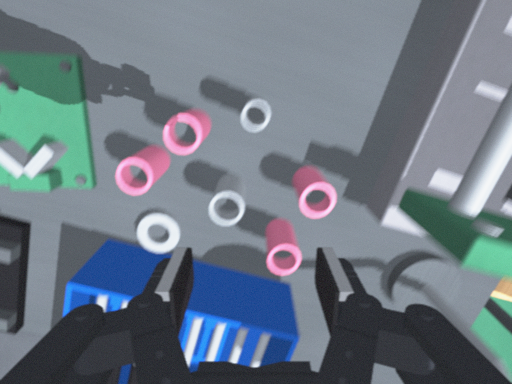

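The wrist picture shows the wide tube as a grey ring, with its top centre near (226,208) and its base near (230,187). Pink tubes stand around it. I'll get the position from the top rim and, as a check, fit the tube's outline.

```bash
python3 - <<'E'
from h import *
a=cv2.cvtColor(cv2.imread("pics/w1.png"),cv2.COLOR_BGR2RGB)
print("top centre->",ray("wrist",[226.5,208],.08))
for r in env.outline_of("wide_tube","wrist")[:5]:
    b=r["box"]; m=r["region"]; print(round(r["score"],2),np.round(b,1), a[m].mean(0).round())
    if 205<b[0]<250 and 170<b[1]<225:
        from scipy.optimize import minimize
        th=np.linspace(0,2*np.pi,60)
        def mask(p):
            pts=np.array([proj("wrist",[p[0]+.02*np.cos(t),p[1]+.02*np.sin(t),z]) for z in(0,.08) for t in th],np.float32)
            k=np.zeros((384,512),np.uint8); cv2.fillConvexPoly(k,cv2.convexHull(np.round(pts*16).astype(np.int32)),1,shift=4); return k>0
        m2=m.copy().astype(np.uint8); cs,_=cv2.findContours(m2,cv2.RETR_EXTERNAL,cv2.CHAIN_APPROX_NONE); cv2.drawContours(m2,cs,-1,1,-1)
        f=lambda p:-(mask(p)&(m2>0)).sum()/(mask(p)|(m2>0)).sum()
        o=minimize(f,[.613,.31],method="Nelder-Mead",options=dict(initial_simplex=[[.613,.31],[.623,.31],[.613,.32]]));print(o.x,o.fun)
for y in (106,): print(delta([.613,.308,.25],y))
E
```

```text
top centre-> [0.61372234 0.31237472 0.08      ]
0.92 [226.8 197.8  36.7  48.9] [146. 153. 162.]Traceback (most recent call last):
  File "<stdin>", line 14, in <module>
    res = _minimize_neldermead(fun, x0, args, callback, bounds=bounds,
                               **options)
    fxcc = func(xcc)
    fx = function(np.copy(x), *(wrapper_args + args))
  File "<stdin>", line 13, in <lambda>
  File "<stdin>", line 10, in mask
  File "h.py", line 8, in proj
    c=env.get_calibration(cam); p=np.array(c["K"])@(np.array(c["R"])@np.array(X)+np.array(c["t"])); return p[:2]/p[2]
ValueError: time passes only in moves, steps and waits
```

>>> carry_out(
  deltas=[-0.03,-0.02,0,0,0.7,-0.051,-0.03,0.03,0,0.7,-0.051,-0.03,0.07,0,0.7,-0.051,-0.03,0.11,0,0.7,-0.051,-0.03,0.11,0,0.7,-0.051,-0.03,0.11,0,0.7],
)

```text
t: 3.0
position: [0.6081, 0.313, 0.1349]
eef_rot: [-0.142, 0.99, -0.001, -0.003]
force: [0.6, 0.1, 1.6]
opening: 0.0597
grip_force: 0.0
```

```bash
python3 - <<'E'
from h import *
print(env.sense()["position"],delta([.6137,.3124,.042],106.5))
a=env.snapshot("wrist")
for r in env.outline_of("wide_tube","wrist")[:5]:
    print(round(r["score"],2),np.round(r["box"],1), a[r["region"]].mean(0).round())
E
```

```text
[0.60807557 0.31298739 0.13492974] (array([-0.0059, -0.002 ,  0.0929]), np.float64(-0.22101825123148444), np.float64(106.27898174876852))
0.77 [192.5  88.7  72.   61.1] [187. 146. 172.]
0.75 [128.1 151.2  84.6  61.8] [164. 103. 128.]
0.63 [250.2 192.4  50.6  69.1] [144. 151. 158.]
0.58 [323.4 255.2  44.6  78.7] [168. 103. 129.]
0.56 [374.9 182.2  78.5  68.5] [171. 122. 145.]
```

>>> carry_out(
  deltas=[-0.006,-0.002,0.02,0,0.7,-0.006,-0.002,0.05,0,0.7,-0.006,-0.002,0.075,0,0.7,-0.006,-0.002,0.093,0,0.7,-0.006,-0.002,0.093,0,0.7,-0.006,-0.002,0.093,0,0.3,-0.006,-0.002,0.093,0,0.2,-0.006,-0.002,0.093,0,0.2,-0.006,-0.002,0.093,0,0.2,-0.006,-0.002,0.093,0,0.2],
)

```text
t: 3.93
position: [0.6193, 0.3142, 0.046]
eef_rot: [-0.141, 0.99, 0.001, 0.002]
force: [0.1, 0.6, 3.0]
opening: 0.017
grip_force: 1.2
```

The fingers closed to 17 mm, so the tube isn't between them. I'll take another look.

```bash
python3 - <<'E'
from h import *
a=env.snapshot("wrist");b=env.snapshot("scene");t=env.snapshot("top")
save("c1.png",np.vstack([np.hstack([a,]),]))
m=np.hstack([cv2.resize(a,(400,300)),cv2.resize(b[120:270,220:420],(400,300))])
n=np.hstack([cv2.resize(t[140:260,80:240],(400,300)),np.zeros((300,400,3),np.uint8)])
save("m1.png",np.vstack([m,n]))
s=env.sense();print(s["position"],s["force"],s["ft_torque"],s["opening"])
E
```

```text
[0.61925073 0.31418356 0.04590709] [-0.24721989 -0.23406673  6.23940645] [-0.00521946  0.05618989  0.01828149] 0.017081485175164952
```

View pics/m1.png

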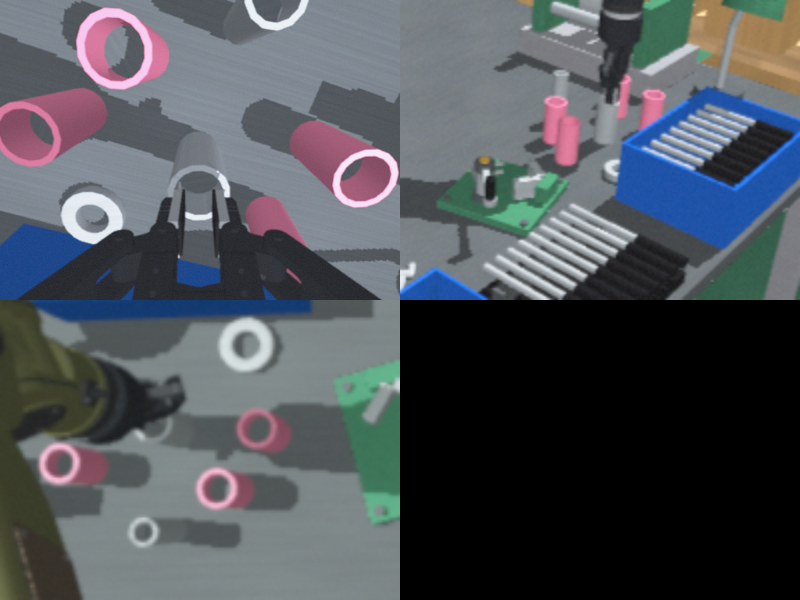

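The wrist view shows the fingers closed at the tube's far rim (crop position about (200,195)). I need the tube's present position relative to the fingertips.

```bash
python3 - <<'E'
from h import *
s=env.sense(); c=env.get_calibration("wrist")
K,R,t=map(np.array,(c["K"],c["R"],c["t"]))
P=lambda X:(lambda p:(p[:2]/p[2]).round(1))(K@(R@np.array(X)+t))
print("tcp px",P(s["position"]),"grasp pt",P(s["position"]+[0,0,.019]))
print("rim centre", ray("wrist",[257,246],.08,c), "row170/215:",ray("wrist",[257,217],.08,c),ray("wrist",[257,276],.08,c))
Rt=Ro.from_quat(s["eef_rot"]).as_matrix();print(Rt.T@(-R.T@t-s["position"]), (R@Rt).round(3))
for cam in ("wrist","top","scene"):
  for r in env.outline_of("wide_tube",cam)[:5]: print(cam,round(r["score"],2),np.round(r["box"],1))
ct=env.get_calibration("top");print("top rim",ray("top",[80+155/2.5,140+425*0+ (425-300)/2.5],.08,ct))
cv2.imwrite("pics/w2.png",cv2.resize(cv2.imread("pics/c1.png")[190:350,170:350],(720,640))[:600])
E
```

```text
tcp px [256. 228.] grasp pt [256.3 243. ]
rim centre [0.61302638 0.31260028 0.08      ] row170/215: [0.59805517 0.30820359 0.08      ] [0.62959764 0.31746687 0.08      ]
[ 0.08317527 -0.00127191 -0.17625587] [[-0.     1.    -0.   ]
 [-0.946 -0.    -0.325]
 [-0.325 -0.     0.946]]
wrist 0.86 [252.8 227.2  80.7 113.8]
wrist 0.79 [ 69.8 165.3 137.   95.6]
wrist 0.78 [438.3 209.1 138.6 110.5]
wrist 0.61 [155.3  62.3 119.6 102.4]
wrist 0.58 [353.9 305.8  71.2 112.4]
top 0.82 [107.5 206.6  28.8  12.7]
top 0.79 [170.8 211.8  21.7  16.1]
top 0.65 [184.1 193.4  19.1  16.1]
top 0.49 [145.5 188.3  22.6  14. ]
scene 0.58 [345.1 176.7   6.6  15.4]
scene 0.57 [333.7 169.7   8.8  19.7]
scene 0.54 [321.4 182.2  14.7  21.7]
scene 0.5 [302.4 189.2  12.   26.4]
scene 0.49 [300.  182.    6.3  21.8]
top rim [0.61027747 0.30782366 0.08      ]
```

View pics/w2.png

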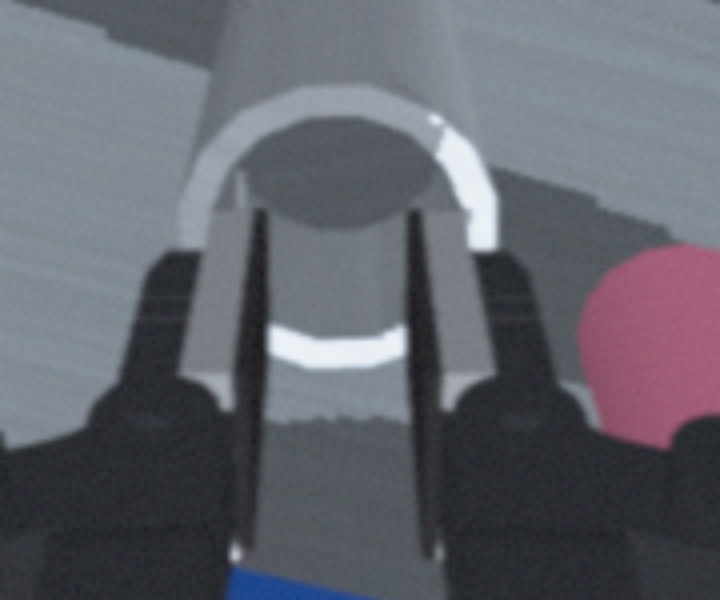

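The visible finger ends lie well behind the nominal TCP at this opening, and they seem to have closed while the arm was still coming down. I'll lift clear, then open.

>>> carry_out(
  deltas=[0.0,0,-0.02,0,0.2,0,0,-0.05,0,0.2,0.006,0,-0.08,0,0.2,0.006,0,-0.09,0,0.2,0.006,0,-0.09,0,0.6,0.006,0,-0.09,0,0.7,0.006,0,-0.09,0,0.7,0.006,0,-0.09,0,0.7],
)

```text
t: 4.9
position: [0.611, 0.3111, 0.1316]
eef_rot: [-0.141, 0.99, -0.001, -0.002]
force: [-0.5, -1.1, -0.1]
opening: 0.0597
grip_force: 0.0
```

```bash
python3 - <<'E'
from h import *
for i in range(3):
    a=env.snapshot("wrist"); s=env.sense(); print(s["t"],s["position"].round(4),s["force"].round(2),s["opening"].round(4))
c=env.get_calibration("wrist")
for r in env.outline_of("wide_tube","wrist")[:6]: print(round(r["score"],2),np.round(r["box"],1), a[r["region"]].mean(0).round())
K,R,t=map(np.array,(c["K"],c["R"],c["t"]))
P=lambda X:(lambda p:(p[:2]/p[2]).round(1))(K@(R@np.array(X)+t))
Rt=Ro.from_quat(s["eef_rot"]).as_matrix()
for h in (0,.01,.02,.03): print(h,[P(s["position"]+Rt@[x,y,-h]) for x in(-.011,.011) for y in(-.03,.03)])
print(c["t"])
save("w3.png",a)
E
```

```text
Traceback (most recent call last):
AttributeError: 'float' object has no attribute 'round'
```

```bash
python3 - <<'E'
from h import *
for i in range(2):
    a=env.snapshot("wrist"); s=env.sense(); print(s["t"],np.round(s["position"],4),np.round(s["force"],2),s["opening"])
c=env.get_calibration("wrist")
for r in env.outline_of("wide_tube","wrist")[:6]: print(round(r["score"],2),np.round(r["box"],1), a[r["region"]].mean(0).round())
K,R,t=map(np.array,(c["K"],c["R"],c["t"]))
P=lambda X:(lambda p:(p[:2]/p[2]).round(1))(K@(R@np.array(X)+t))
Rt=Ro.from_quat(s["eef_rot"]).as_matrix()
for h in (0,.01,.02,.03): print(h,*[P(np.array(s["position"])+Rt@[x,y,-h]) for x in(-.011,.011) for y in(-.03,.03)])
save("w3.png",a)
E
```

```text
5.0 [0.6112 0.3113 0.1319] [-0.13  1.22  0.03] 0.05985000713135902
5.05 [0.6114 0.3114 0.1323] [ 0.11 -0.39 -0.13] 0.059694651174953386
0.92 [127.7 148.9  85.8  61.9] [164. 102. 128.]
0.74 [380.4 179.2  80.7  70. ] [171. 124. 146.]
0.7 [333.  248.3  56.4  68. ] [169. 104. 131.]
0.67 [253.4 192.2  53.1  72. ] [146. 153. 160.]
0 [207.  244.4] [305.  244.3] [205.2 211.1] [306.9 211. ]
0.01 [204.6 252.5] [307.6 252.5] [202.7 217.8] [309.7 217.8]
0.02 [202.  261.6] [310.4 261.6] [199.8 225.3] [312.7 225.3]
0.03 [199.1 271.7] [313.6 271.6] [196.7 233.7] [316.2 233.7]
```

View pics/w3.png

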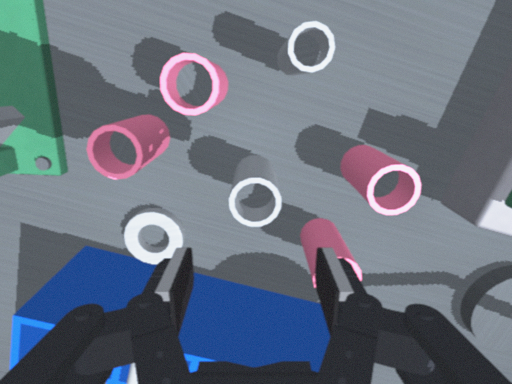

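The wide tube's rim is at (255,202) and the tube hasn't moved. The visible fingertips end at row 250, while the nominal TCP projects to row 228, so I'll check the tip length in the first scene picture.

```bash
python3 - <<'E'
from h import *
c=env.get_calibration("scene");K,R,t=map(np.array,(c["K"],c["R"],c["t"]))
P=lambda X:(lambda p:(p[:2]/p[2]).round(1))(K@(R@np.array(X)+t))
y=np.array([.238,.972,0])
for h in (0,.02,.04): print(h,P([.125,.51,.197+h]),*[P(np.array([.125,.51,.197+h])+q*y) for q in(-.05,.05)])
im=cv2.imread("pics/scene.png"); cv2.imwrite("pics/sc.png",cv2.resize(im[20:110,215:315],(800,600),interpolation=cv2.INTER_CUBIC)[:,:])
E
```

```text
0 [261.3  97.2] [252.   99.1] [270.4  95.4]
0.02 [261.4  92.8] [252.   94.6] [270.5  91.1]
0.04 [261.5  88.4] [252.1  90.2] [270.7  86.7]
```

View pics/sc.png

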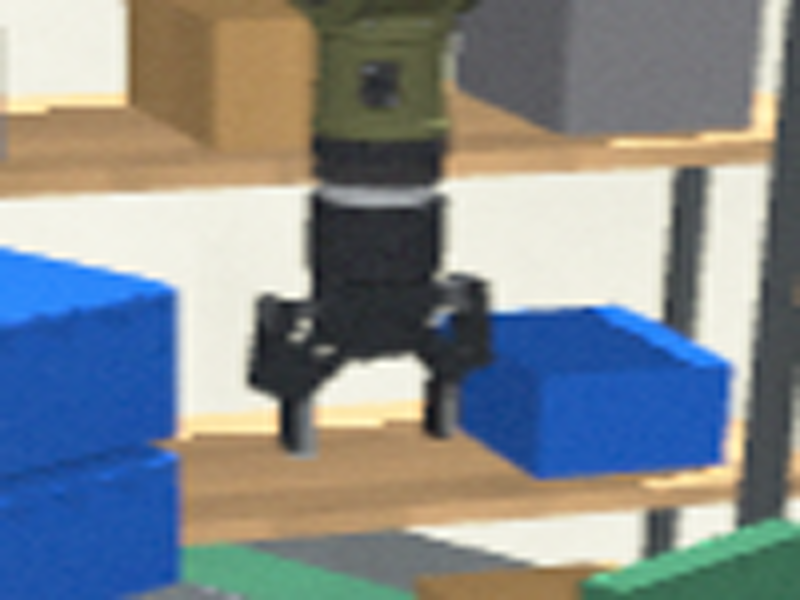

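In the first scene picture the fingertips are at about (252.5,87.5) and (270,85.3). That puts them about 49 mm behind the reported TCP when fully open, and the wrist picture agrees. The real finger ends are therefore about 36 mm (shut) to 49 mm (open) short of the reported TCP, so the fingers rested on the rim. I'll go down lower, settle, then close.

>>> carry_out(
  deltas=[-0.001,0,0.035,0,0.7,-0.001,0,0.07,0,0.7,-0.001,0,0.1,0,0.7,-0.001,0,0.124,0,0.7,-0.001,0,0.124,0,0.7,-0.001,0,0.124,0,0.7,-0.001,0,0.124,0,0.4,-0.001,0,0.124,0,0.2,-0.001,0,0.124,0,0.2,-0.001,0,0.124,0,0.2,-0.001,0,0.124,0,0.2,-0.001,0,0.124,0,0.2],
)

```text
t: 6.1
position: [0.6152, 0.3131, 0.0125]
eef_rot: [-0.141, 0.99, 0.001, 0.002]
force: [-0.4, 0.7, 6.4]
opening: 0.0388
grip_force: 60.8
```

The grip is good: 38.8 mm opening at 61 N. I'll lift and carry the tube towards the fixture.

>>> carry_out(
  deltas=[0,0,-0.03,0,0.2,0,0,-0.065,0,0.2,0,0,-0.1,0,0.2,0.01,-0.02,-0.12,0,0.2,0.02,-0.055,-0.12,0,0.2,0.033,-0.09,-0.12,0,0.2,0.046,-0.125,-0.12,0,0.2,0.06,-0.16,-0.12,0,0.2,0.07,-0.19,-0.12,0,0.2,0.077,-0.21,-0.12,0,0.2,0.077,-0.21,-0.12,0,0.2,0.077,-0.21,-0.12,0,0.2],
)

```text
t: 7.1
position: [0.5971, 0.0876, 0.1297]
eef_rot: [-0.14, 0.99, 0.0, -0.001]
force: [-0.5, 0.7, -2.7]
opening: 0.0385
grip_force: 61.4
```

```bash
python3 - <<'E'
from h import *
a=env.snapshot("wrist"); s=env.sense(); print(s["t"],np.round(s["position"],4),np.round(s["force"],2),s["opening"])
c=env.get_calibration("wrist")
Z=dict(seat=.015,pivot=.015,lever_post=.12,clutch=.09,nose_zone=.037,fixture=0,wide_tube=0)
for n,z in Z.items():
  for r in env.tip_of(n,"wrist")[:2]: print(n,round(r["score"],2),np.round(r["pixel"],1),np.round(ray("wrist",r["pixel"],z,c),4))
b=env.snapshot("top")
for n,z in Z.items():
  for r in env.tip_of(n,"top")[:1]: print("top",n,round(r["score"],2),np.round(r["pixel"],1),np.round(ray("top",r["pixel"],z),4))
# plate outline yaw in wrist
g=a.astype(int); m=((g[...,1]>g[...,0]+25)&(g[...,1]>g[...,2]+10)).astype(np.uint8)
save("w4.png",np.vstack([a]))
cs,_=cv2.findContours(m,cv2.RETR_EXTERNAL,cv2.CHAIN_APPROX_NONE); k=max(cs,key=cv2.contourArea)
h=cv2.convexHull(k); ap=cv2.approxPolyDP(h,6,True)[:,0]
for p in ap: print(p,np.round(ray("wrist",p,.015,c),4))
np.save("cal.npy",c,allow_pickle=True)
E
```

```text
7.15 [0.5974 0.0887 0.1297] [-0.16  1.04 -3.71] 0.038613911891891325
seat 0.75 [220.  186.8] [0.6173 0.0598 0.015 ]
pivot 0.7 [158.2 142. ] [ 0.5915 -0.0045  0.015 ]
clutch 0.77 [124.  162.4] [ 0.5929 -0.0067  0.09  ]
nose_zone 0.68 [221.7 184.1] [0.607  0.0609 0.037 ]
nose_zone 0.67 [217.1 172.1] [0.5975 0.0544 0.037 ]
fixture 0.96 [221.1 181.7] [0.617  0.0593 0.    ]
wide_tube 0.9 [251.2 218.9] [0.6473 0.099  0.    ]
wide_tube 0.89 [501.8 293.9] [0.6573 0.3956 0.    ]
top seat 0.62 [242.6 183.9] [0.625  0.0528 0.015 ]
top pivot 0.77 [262.7 192.6] [ 0.5995 -0.0013  0.015 ]
top lever_post 0.57 [290.7 163.9] [ 0.6591 -0.075   0.12  ]
top clutch 0.53 [262.7 196.2] [ 0.5839 -0.003   0.09  ]
top nose_zone 0.57 [243.4 192.1] [0.6005 0.0495 0.037 ]
top fixture 0.82 [244.3 188.2] [0.6145 0.0495 0.    ]
top wide_tube 0.85 [110.6 206.6] [0.5749 0.4228 0.    ]
[101  69] [ 0.5438 -0.0623  0.015 ]
[293  77] [0.5049 0.0954 0.015 ]
[284 207] [0.6201 0.1245 0.015 ]
[195 254] [0.6944 0.0529 0.015 ]
[119 241] [ 0.7011 -0.0239  0.015 ]
```

View pics/w4.png

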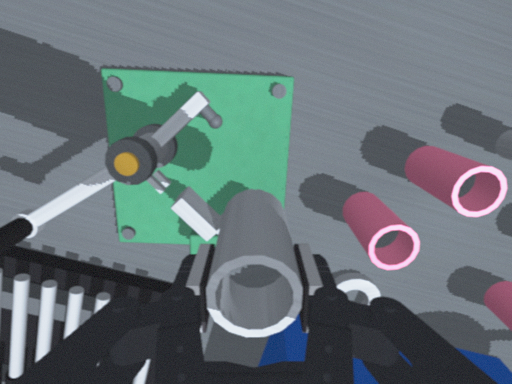

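The wrist picture shows the plate, with its corners at (101,69), (293,77) and (119,241). The hub is at (125,162), the vee walls are near (195,210), the jaw is at (210,110), and the held tube's rim is at (255,292), on the tool axis. The corners give a fixture yaw of 13.8° and a seat at (0.6177, 0.0600), which matches the network's (0.6173, 0.0598). I'll go above a spot 5 mm in front of the seat.

>>> carry_out(
  deltas=[-0.004,-0.015,0.01,2.4,0.2,-0.0065,-0.033,0.035,2.4,0.2,-0.0065,-0.033,0.055,2.4,0.2,-0.0065,-0.033,0.055,2.4,0.2,-0.0065,-0.033,0.055,2.4,0.2,-0.0065,-0.033,0.055,2.4,0.2,-0.0065,-0.033,0.055,2.4,0.2],
)

```text
t: 8.48
position: [0.6145, 0.0593, 0.0764]
eef_rot: [-0.12, 0.993, -0.0, 0.001]
force: [-0.4, -0.4, -2.7]
opening: 0.0385
grip_force: 61.5
```

```bash
python3 - <<'E'
from h import *
a=env.snapshot("wrist"); s=env.sense(); print(s["t"],np.round(s["position"],4),np.round(s["force"],2),s["opening"],delta([.6128,.0588,.0275]))
c=env.get_calibration("wrist")
for n,z in dict(seat=.015,clutch=.09,lever_post=.12).items():
  for r in env.tip_of(n,"wrist")[:2]: print(n,round(r["score"],2),np.round(r["pixel"],1),np.round(ray("wrist",r["pixel"],z,c),4))
save("w5.png",a)
E
```

```text
8.5333 [0.6146 0.0594 0.0765] [-0.72  0.73 -3.42] 0.03860294927141474 (array([ 0.002 , -0.0002,  0.049 ]), None, np.float64(103.82270134435669))
seat 0.58 [254. 198.] [0.6181 0.0591 0.015 ]
clutch 0.81 [142.2 178.7] [ 0.595  -0.0072  0.09  ]
lever_post 0.15 [179.5 147.9] [0.5666 0.0146 0.12  ]
```

>>> carry_out(
  deltas=[0.002,0,0.015,0,0.2,0.002,0,0.03,0,0.2,0.002,0,0.04,0,0.2,0.002,0,0.045,0,0.2,0.002,0,0.047,0,0.2,0.002,0,0.047,0,0.2,0.002,0,0.047,0,0.2],
)

```text
t: 9.27
position: [0.6121, 0.0587, 0.0285]
eef_rot: [-0.12, 0.993, -0.0, 0.001]
force: [-0.2, -0.2, -2.7]
opening: 0.0385
grip_force: 61.9
```

>>> carry_out(
  deltas=[0,0,0.001,0,0.2,0,0,0.002,0,0.2,0,0,0.002,0,0.2,0,0,0.002,0,0.2],
)

```text
t: 9.6
position: [0.6124, 0.0587, 0.0275]
eef_rot: [-0.12, 0.993, -0.0, 0.001]
force: [-2.1, -1.2, 5.5]
opening: 0.0386
grip_force: 62.5
```

>>> carry_out(
  deltas=[0,0,0,0,0.5,0,0,0,0,0.65,0,0,0,0,0.7,0,0,0,0,0.7,0,0,-0.03,0,0.7,0,0,-0.07,0,0.7,0,0,-0.11,0,0.7,0,0,-0.14,0,0.5,0.01,-0.01,-0.15,0,0,0.01,-0.01,-0.15,0,0,0.01,-0.01,-0.15,0,0],
)

```text
t: 10.52
position: [0.6037, 0.046, 0.1756]
eef_rot: [-0.12, 0.993, 0.0, 0.0]
force: [-0.4, -0.6, -0.9]
opening: 0.0114
grip_force: 0.0
```

```bash
python3 - <<'E'
from h import *
a=env.snapshot("wrist"); s=env.sense(); print(s["t"],np.round(s["position"],4),np.round(s["force"],2),s["opening"])
c=env.get_calibration("wrist")
for n,z in dict(seat=.015,clutch=.09,lever_post=.12,pivot=.015,wide_tube=.015).items():
  for r in env.tip_of(n,"wrist")[:2]: print(n,round(r["score"],2),np.round(r["pixel"],1),np.round(ray("wrist",r["pixel"],z,c),4))
a2=env.snapshot("top")
for r in env.tip_of("lever_post","top"): print("top",round(r["score"],2),r["pixel"],np.round(ray("top",r["pixel"],.12),4))
a3=env.snapshot("scene")
for r in env.tip_of("lever_post","scene"): print("sc",round(r["score"],2),r["pixel"],np.round(ray("scene",r["pixel"],.12),4))
save("m2.png",np.vstack([np.hstack([cv2.resize(a,(400,300)),cv2.resize(a3[160:250,220:340],(400,300))]),np.hstack([cv2.resize(a2[120:240,200:360],(400,300)),a[:300,:400]])]))
E
```

```text
10.5667 [0.603  0.0462 0.1743] [-0.75 -0.17  0.28] 0.004142711550802766
seat 0.37 [206.3 141.7] [ 0.5916 -0.0089  0.015 ]
clutch 0.81 [196.4 160.8] [ 0.5938 -0.0062  0.09  ]
lever_post 0.8 [ 85.7 232.7] [ 0.6636 -0.077   0.12  ]
pivot 0.97 [206.8 144.8] [ 0.5946 -0.0078  0.015 ]
wide_tube 0.9 [386.3 198.5] [0.6062 0.197  0.015 ]
wide_tube 0.88 [259.  174.2] [0.6126 0.0531 0.015 ]
top 0.66 [363.1, 166.9] [ 0.6458 -0.251   0.12  ]
top 0.56 [291.1, 163.1] [ 0.661 -0.076  0.12 ]
sc 0.59 [265.0, 210.0] [ 0.6664 -0.0812  0.12  ]
```

View pics/m2.png

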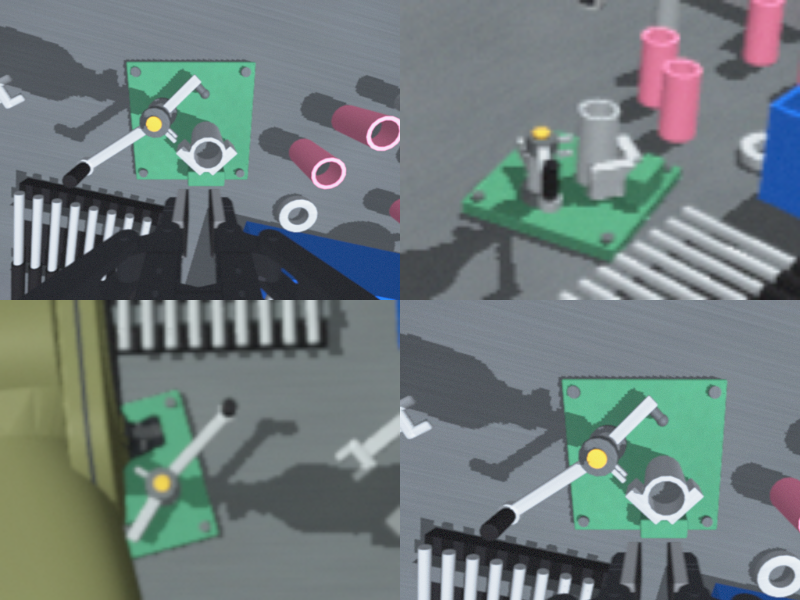

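The tube stands upright in the mouth of the vee, and the lever is open. The post measures (0.6636, -0.077), exactly 100 mm from the pivot (0.5934, -0.0059), which puts the lever 0.74 rad open. I'll bring the half-open fingers above the post, with their closing line along its tangent.

>>> carry_out(
  deltas=[-0.005,-0.03,0,7,0.4,-0.01,-0.06,0,14,0.5,-0.02,-0.09,0,21,0.5,-0.029,-0.12,0,28,0.5,-0.029,-0.134,0,35,0.5,-0.029,-0.134,0,42,0.5,-0.029,-0.134,0.01,49,0.5,-0.029,-0.134,0.02,56,0.5,-0.029,-0.134,0.03,59,0.5,-0.029,-0.134,0.04,59,0.5,-0.029,-0.134,0.04,59,0.5,-0.029,-0.134,0.04,59,0.5],
)

```text
t: 12.02
position: [0.6635, -0.0766, 0.1352]
eef_rot: [0.384, 0.923, -0.0, -0.001]
force: [0.9, 0.5, -0.8]
opening: 0.043
grip_force: 0.0
```

```bash
cat >> h.py <<'E'
piv=np.array([.5934,-.0059])
def st():
    s=env.sense(); p=np.array(s["position"]); q=p[:2]-piv; f=np.array(s["force"]); a=np.arctan2(q[1],q[0])
    tg=np.array([np.sin(a),-np.cos(a)]); rd=q/np.linalg.norm(q)
    print("t %.2f pos %s r %.4f ang %.2fdeg  Fcw %.2f Frad %.2f Fz %.2f open %.4f"%(s["t"],np.round(p,4),np.linalg.norm(q),np.degrees(a),f[:2]@tg,f[:2]@rd,f[2],s["opening"]))
E
python3 - <<'E'
from h import *
a=env.snapshot("wrist"); st(); c=env.get_calibration("wrist")
for n,z in dict(clutch=.09,lever_post=.12).items():
  for r in env.tip_of(n,"wrist")[:2]: print(n,round(r["score"],2),np.round(r["pixel"],1),np.round(ray("wrist",r["pixel"],z,c),4))
print(delta([.6636,-.077,.055],44.6))
save("w6.png",a)
E
```

```text
t 12.07 pos [ 0.6641 -0.0766  0.1359] r 0.1000 ang -45.02deg  Fcw -0.06 Frad 0.02 Fz -0.06 open 0.0426
clutch 0.56 [252.6  56.4] [ 0.5946 -0.008   0.09  ]
lever_post 0.66 [256.  218.5] [ 0.6661 -0.0767  0.12  ]
(array([ 0.0006, -0.001 ,  0.0817]), np.float64(0.24694661014457608), np.float64(44.84694661014458))
```

>>> carry_out(
  deltas=[0,0,0.03,0,0.5,0,0,0.06,0,0.5,0,0,0.08,0,0.5,0,0,0.08,0,0.4,0,0,0.08,0,0.4,0,0,0.08,0,0.4],
)

```text
t: 12.67
position: [0.6655, -0.0769, 0.0577]
eef_rot: [0.384, 0.923, 0.0, 0.001]
force: [-0.1, 0.9, 1.6]
opening: 0.034
grip_force: 0.0
```

```bash
cat > plan.py <<'E'
from h import *
import sys
# rows bringing TCP along circle r=.1003 by n steps of dth(deg) cw from current angle
lead=float(sys.argv[3]) if len(sys.argv)>3 else None
s=env.sense(); p=np.array(s["position"]); R=Ro.from_quat(s["eef_rot"]).as_matrix(); st()
a0=np.degrees(np.arctan2(*(p[:2]-piv)[::-1])); yaw=np.degrees(np.arctan2(R[1,1],R[0,1]))
for i in range(1,int(sys.argv[2])+1):
    a=np.radians(a0-i*float(sys.argv[1])); X=np.r_[piv+.1*np.array([np.cos(a),np.sin(a)]),p[2]]
    d=R.T@(X-p); print(np.round(d[:2],4), i*float(sys.argv[1]))
print("yaw",yaw,"a0",a0)
E
python3 plan.py 3.5 11
```

```text
t 12.67 pos [ 0.6655 -0.0769  0.0577] r 0.1012 ang -44.55deg  Fcw -0.54 Frad -0.73 Fz 1.56 open 0.0340
[ 0.0013 -0.0061] 3.5
[ 0.0018 -0.0122] 7.0
[ 0.0027 -0.0183] 10.5
[ 0.0039 -0.0242] 14.0
[ 0.0055 -0.0301] 17.5
[ 0.0074 -0.0359] 21.0
[ 0.0097 -0.0416] 24.5
[ 0.0124 -0.0471] 28.0
[ 0.0153 -0.0524] 31.5
[ 0.0186 -0.0576] 35.0
[ 0.0222 -0.0625] 38.5
yaw 44.81500913084455 a0 -44.54675217464404
```

>>> carry_out(
  deltas=[0.001,-0.006,0,3.5,0.4,0.002,-0.012,0,7,0.4,0.003,-0.018,0,10.5,0.4,0.004,-0.024,0,14,0.4,0.0055,-0.03,0,17.5,0.4,0.0075,-0.036,0,21,0.4,0.01,-0.0415,0,24.5,0.4,0.0125,-0.047,0,28,0.4,0.0125,-0.047,0,28,0.4,0.0125,-0.047,0,28,0.4],
)

```text
t: 13.5
position: [0.6234, -0.1013, 0.0581]
eef_rot: [0.596, 0.803, 0.001, 0.002]
force: [0.1, 0.8, -0.6]
opening: 0.034
grip_force: 0.0
```

```bash
python3 - <<'E'
from h import *
st()
a=env.snapshot("wrist"); st(); c=env.get_calibration("wrist")
for n,z in dict(clutch=.09,lever_post=.12).items():
  for r in env.tip_of(n,"wrist")[:1]:
    X=ray("wrist",r["pixel"],z,c); print(n,round(r["score"],2),np.round(X,4),np.degrees(np.arctan2(X[1]-piv[1],X[0]-piv[0])))
E
python3 plan.py 1.5 8
```

```text
t 13.50 pos [ 0.6234 -0.1013  0.0581] r 0.1000 ang -72.53deg  Fcw -0.30 Frad -0.75 Fz -0.58 open 0.0340
t 13.55 pos [ 0.6234 -0.1012  0.0577] r 0.0999 ang -72.53deg  Fcw 0.48 Frad 0.70 Fz -0.35 open 0.0339
clutch 0.75 [ 0.5936 -0.0081  0.09  ] -85.81747192944813
lever_post 0.96 [ 0.6315 -0.0988  0.12  ] -67.68088843940507
t 13.65 pos [ 0.6229 -0.101   0.0569] r 0.0996 ang -72.75deg  Fcw -0.33 Frad -0.06 Fz 0.65 open 0.0339
[-0.0004 -0.0026] 1.5
[-0.0003 -0.0052] 3.0
[-0.0002 -0.0078] 4.5
[ 0.0001 -0.0105] 6.0
[ 0.0004 -0.0131] 7.5
[ 0.0007 -0.0156] 9.0
[ 0.0011 -0.0182] 10.5
[ 0.0016 -0.0208] 12.0
yaw 16.866583996197978 a0 -72.75133096787236
```

>>> carry_out(
  deltas=[0,-0.0026,0,1.5,0.4,0,-0.0052,0,3,0.4,0,-0.0078,0,4.5,0.4,0,-0.0105,0,6,0.4],
)

```text
t: 13.98
position: [0.6124, -0.104, 0.0562]
eef_rot: [0.638, 0.77, 0.0, 0.0]
force: [1.9, 0.7, 0.9]
opening: 0.0339
grip_force: 1.0
```

```bash
cat > chk.py <<'E'
from h import *
st(); fs=[]
for i in range(3):
    a=env.snapshot("wrist"); s=env.sense(); p=np.array(s["position"])[:2]-piv; u=np.array([p[1],-p[0]])/np.linalg.norm(p); fs.append(np.array(s["force"])[:2]@u)
st(); print("pause Fcw",np.round(fs,2),"mean %.2f"%np.mean(fs)); c=env.get_calibration("wrist")
for r in env.tip_of("lever_post","wrist")[:1]:
    X=ray("wrist",r["pixel"],.12,c); print("post",round(r["score"],2),np.round(X,4),"%.2f"%np.degrees(np.arctan2(X[1]-piv[1],X[0]-piv[0])))
E
python3 chk.py; python3 plan.py 1 6
```

```text
t 13.98 pos [ 0.6124 -0.104   0.0562] r 0.0999 ang -79.05deg  Fcw -2.03 Frad -0.36 Fz 0.86 open 0.0339
t 14.13 pos [ 0.6114 -0.1043  0.0559] r 0.1000 ang -79.66deg  Fcw -0.12 Frad -0.17 Fz 0.11 open 0.0336
pause Fcw [-1.19 -0.91 -0.12] mean -0.74
post 0.87 [ 0.6211 -0.1031  0.12  ] -74.07
t 14.18 pos [ 0.6114 -0.1043  0.0558] r 0.1000 ang -79.66deg  Fcw -0.54 Frad 0.49 Fz 0.82 open 0.0339
[ 0.     -0.0017] 1.0
[ 0.0001 -0.0035] 2.0
[ 0.0002 -0.0052] 3.0
[ 0.0003 -0.007 ] 4.0
[ 0.0004 -0.0087] 5.0
[ 0.0006 -0.0104] 6.0
yaw 10.790058539535751 a0 -79.65673447325106
```

>>> carry_out(
  deltas=[0,-0.0017,0,1,0.4,0,-0.0035,0,2,0.4,0,-0.0052,0,3,0.4],
)

```text
t: 14.43
position: [0.6069, -0.1048, 0.0558]
eef_rot: [0.658, 0.753, 0.0, -0.0]
force: [2.2, 0.8, -1.3]
opening: 0.034
grip_force: 1.6
```

```bash
python3 chk.py
```

```text
t 14.43 pos [ 0.6069 -0.1048  0.0558] r 0.0998 ang -82.21deg  Fcw -2.26 Frad -0.47 Fz -1.27 open 0.0340
t 14.58 pos [ 0.6066 -0.105   0.0557] r 0.0999 ang -82.43deg  Fcw -1.76 Frad -0.09 Fz -0.83 open 0.0337
pause Fcw [-3.11 -1.74 -1.76] mean -2.20
post 0.64 [ 0.6171 -0.1046  0.12  ] -76.49
```

>>> carry_out(
  deltas=[0,-0.0017,0,1,0.4,0,-0.0035,0,2,0.4],
)

```text
t: 14.8
position: [0.6036, -0.1052, 0.0558]
eef_rot: [0.671, 0.742, 0.0, 0.0]
force: [2.8, 2.4, -1.6]
opening: 0.0341
grip_force: 1.5
```

```bash
python3 chk.py
```

```text
t 14.80 pos [ 0.6036 -0.1052  0.0558] r 0.0999 ang -84.16deg  Fcw -3.03 Frad -2.10 Fz -1.59 open 0.0341
t 14.95 pos [ 0.6029 -0.1054  0.0558] r 0.1000 ang -84.54deg  Fcw -1.31 Frad -0.87 Fz -1.60 open 0.0342
pause Fcw [-1.92 -1.6  -1.31] mean -1.61
post 0.59 [ 0.6123 -0.1046  0.12  ] -79.13
```

>>> carry_out(
  deltas=[0,-0.0017,0,1,0.4,0,-0.0035,0,2,0.4],
)

```text
t: 15.17
position: [0.6, -0.1057, 0.0558]
eef_rot: [0.684, 0.73, 0.0, -0.0]
force: [3.0, 1.3, -1.2]
opening: 0.034
grip_force: 1.5
```

```bash
python3 chk.py
```

```text
t 15.17 pos [ 0.6    -0.1057  0.0558] r 0.1000 ang -86.23deg  Fcw -3.05 Frad -1.10 Fz -1.16 open 0.0340
t 15.32 pos [ 0.5994 -0.1059  0.0559] r 0.1002 ang -86.59deg  Fcw -1.24 Frad -0.89 Fz -0.69 open 0.0340
pause Fcw [-2.15 -1.79 -1.24] mean -1.73
post 0.87 [ 0.6089 -0.1044  0.12  ] -81.05
```

>>> carry_out(
  deltas=[0,-0.0017,0,1,0.4,0,-0.0035,0,2,0.4],
)

```text
t: 15.53
position: [0.598, -0.1057, 0.056]
eef_rot: [0.696, 0.718, 0.001, 0.001]
force: [7.3, 3.0, -3.9]
opening: 0.0345
grip_force: 3.3
```

```bash
python3 chk.py
```

```text
t 15.53 pos [ 0.598  -0.1057  0.056 ] r 0.0999 ang -87.37deg  Fcw -7.46 Frad -2.65 Fz -3.91 open 0.0345
t 15.68 pos [ 0.5978 -0.1058  0.0561] r 0.1000 ang -87.49deg  Fcw -5.75 Frad -2.30 Fz -3.31 open 0.0340
pause Fcw [-5.42 -5.56 -5.75] mean -5.58
post 0.73 [ 0.6079 -0.1049  0.12  ] -81.69
```

The force jumped to 7.5 N moving and 5.6 N in the pause, so the jaw is blocked at a TCP angle of about -87°. I'll go on in small steps to confirm steady slip.

>>> carry_out(
  deltas=[0,-0.0013,0,0.7,0.4,0,-0.0026,0,1.5,0.4],
)

```text
t: 15.9
position: [0.5958, -0.1057, 0.056]
eef_rot: [0.706, 0.709, 0.002, 0.001]
force: [6.7, 2.8, -3.6]
opening: 0.0341
grip_force: 3.3
```

```bash
python3 chk.py
```

```text
t 15.90 pos [ 0.5958 -0.1057  0.056 ] r 0.0999 ang -88.62deg  Fcw -6.77 Frad -2.61 Fz -3.64 open 0.0341
t 16.05 pos [ 0.5955 -0.1058  0.056 ] r 0.0999 ang -88.78deg  Fcw -6.65 Frad -2.45 Fz -3.72 open 0.0345
pause Fcw [-7.3  -5.91 -6.65] mean -6.62
post 0.89 [ 0.6037 -0.1056  0.12  ] -84.13
```

>>> carry_out(
  deltas=[0,-0.0013,0,0.7,0.4,0,-0.0026,0,1.5,0.4],
)

```text
t: 16.27
position: [0.5933, -0.1058, 0.0561]
eef_rot: [0.715, 0.699, 0.002, 0.001]
force: [7.1, 2.5, -3.9]
opening: 0.0344
grip_force: 3.3
```

```bash
python3 chk.py
```

```text
t 16.27 pos [ 0.5933 -0.1058  0.0561] r 0.0999 ang -90.04deg  Fcw -7.08 Frad -2.51 Fz -3.87 open 0.0344
t 16.42 pos [ 0.593  -0.1058  0.0561] r 0.0999 ang -90.24deg  Fcw -5.79 Frad -1.14 Fz -4.28 open 0.0341
pause Fcw [-6.31 -5.34 -5.79] mean -5.81
post 0.68 [ 0.603  -0.1073  0.12  ] -84.56
```

The force has stayed at about 7 N over roughly 2.8° of travel, so the clutch is slipping (about 0.05 rad so far). I'll take one more small step for margin, then back off and look.

>>> carry_out(
  deltas=[0,-0.0013,0,0.7,0.4,0,-0.0023,0,1.3,0.4],
)

```text
t: 16.63
position: [0.5911, -0.1058, 0.0561]
eef_rot: [0.723, 0.691, 0.002, 0.001]
force: [6.1, 2.7, -4.4]
opening: 0.0344
grip_force: 3.3
```

```bash
python3 chk.py
```

```text
t 16.63 pos [ 0.5911 -0.1058  0.0561] r 0.0999 ang -91.34deg  Fcw -6.07 Frad -2.89 Fz -4.41 open 0.0344
t 16.78 pos [ 0.5908 -0.1059  0.0561] r 0.1000 ang -91.51deg  Fcw -6.82 Frad -1.79 Fz -4.09 open 0.0342
pause Fcw [-7.11 -5.21 -6.82] mean -6.38
post 0.76 [ 0.601  -0.1074  0.12  ] -85.70
```

>>> carry_out(
  deltas=[0,0.004,0,0,0.4,0,0.009,0,0,0.45,0,0.01,0,0,0.5,0,0.01,0,0,0.5,0,0.01,-0.03,0,0.5,0,0.01,-0.07,0,0.5,0,0.01,-0.1,0,0.5,0,0.01,-0.13,0,0.5,0,0.01,-0.13,0,0.5],
)

```text
t: 17.58
position: [0.6022, -0.1074, 0.1929]
eef_rot: [0.722, 0.691, 0.003, 0.004]
force: [0.5, -0.9, 1.3]
opening: 0.0427
grip_force: 0.0
```

```bash
python3 - <<'E'
from h import *
a=env.snapshot("wrist"); st(); c=env.get_calibration("wrist")
L={}
for n,z in dict(seat=.015,wide_tube=.015,clutch=.09,lever_post=.12,jaw_c2=.05,lever_c4=.07,nose_c1=.037).items():
  try:
    for r in env.tip_of(n,"wrist")[:2]:
      X=ray("wrist",r["pixel"],z,c); print(n,round(r["score"],2),np.round(r["pixel"],1),np.round(X,4),"%.1f"%np.degrees(np.arctan2(X[1]-piv[1],X[0]-piv[0])))
  except Exception as e: print(n,e)
b=env.snapshot("scene")
save("m3.png",np.hstack([cv2.resize(a[:,:],(400,300)),cv2.resize(b[160:250,220:340],(400,300))]))
save("w7.png",a)
E
```

```text
t 17.63 pos [ 0.6011 -0.1072  0.1899] r 0.1016 ang -85.65deg  Fcw 0.69 Frad 0.21 Fz -1.56 open 0.0427
clutch 0.9 [233.7  59.5] [ 0.5912 -0.0073  0.09  ] -148.0
lever_post 0.88 [251.  188.1] [ 0.6004 -0.1053  0.12  ] -86.0
jaw_c2 it knows: clutch, collar, fixture, hammer, lever, lever_post, nose_zone, oil_can, pivot, seat, slim_tube, wide_tube, wrench
lever_c4 it knows: clutch, collar, fixture, hammer, lever, lever_post, nose_zone, oil_can, pivot, seat, slim_tube, wide_tube, wrench
nose_c1 it knows: clutch, collar, fixture, hammer, lever, lever_post, nose_zone, oil_can, pivot, seat, slim_tube, wide_tube, wrench
```

View pics/m3.png

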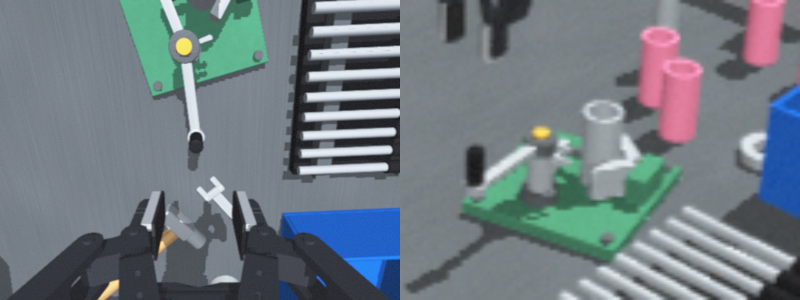

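The last picture shows the lever swung round with its post free at (195,140). The tube is upright between the vee walls, about (603,150), with the gripper clear of everything. Slip is about 0.07 rad, so I'm handing the job in.

```bash
python3 -c "
from rig import env
print(env.job_done())"
```

```text
the job is handed in; nothing more can be done
None
```

I stood the wide tube upright in the vee and turned the clamp lever clockwise until the clutch slipped at a steady 7 N or so. I stopped at an estimated 0.07 rad of slip, let go, and handed the job in at about 18 s; the bystanders weren't touched.

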